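# Change the load on the model bridge

### The job

The wooden model bridge is being load-tested: lift the pail off its deck by the bail and stand it upright on the round plate of the bench scale, all of its foot on the plate. Then lift the largest of the three aluminium blocks by its handle and lower it onto the dark load pad at mid-span, centred on the pad and lengthwise along the deck. Set both down gently, carry them by their handles only, and do not shift the bridge or disturb anything else.

Things in the scene. Friction and masses are not known exactly. Their poses are not given: they have to be found in the camera images.
- bridge: Light wooden truss bridge, loose on the bench, 1.2 kg, 320 long (its y), 120 wide at the feet. Origin: centre of its underside on the bench; z up. Deck top 70 above the bench; a side truss along each long side, 60 high above the deck (top at 130), inner faces 85 apart (x = +-42.5). At each end (y = +-150) a portal with a cross beam, top at 184 above the bench; nothing overhead between the portals.
- bridge_mid (a point): Middle of the bridge's deck top, centre of the dark rubber load pad (66 across x, 106 along y, flush). Axes as the bridge: y along the span.
- pail: Small steel pail, 75 high, foot 54 diameter, rim 68 diameter, filled to 50 with hardware, about 0.35 kg. Starts on the bridge's deck near mid-span. Origin: centre of its underside; z up. Stiff upright bail (does not fold) of 8 round rod in the pail's y-z plane: its straight top runs along y from y = -24 to 24 with its axis at z = 120, then slopes down to the rim at y = +-34.
- scale: Bench scale, fixed, grey housing 170 (x) by 150 (y) by 34 high, round steel plate of 130 diameter on it. Origin: centre of its underside on the bench; z up.
- scale_top (a point): Centre of the scale's round plate, on its top face, 50 above the bench. Plate radius 65.
- board: Plywood board, fixed, 250 (x) by 130 (y) by 12 thick, on which the three blocks stand in a row along its x, about 75 apart, in any order. Origin: centre of its underside.
- block_large: Largest aluminium test block: 56 (x) by 96 (y) by 50 high, up to 0.9 kg. Origin: centre of its underside; z up. A dark round-bar handle (10 diameter) stands over it in its y-z plane: bar along y from y = -34 to 34, bar axis at z = 98, on a leg at each end.
- block_medium: Middle aluminium block, 44 (x) by 76 (y) by 40 high, same kind of handle, bar axis at z = 82. Leave alone. Origin: centre of its underside.
- block_small: Smallest aluminium block, 36 (x) by 60 (y) by 32 high, same kind of handle, bar axis at z = 70. Leave alone. Origin: centre of its underside.
- stand: Retort stand, loose: steel base 80 (x) by 110 (y) by 12, rod of 12 diameter at x = +20 up to z = 250, with a clamp block (28 cube) and a 60 rod towards -x at z = 200; it stands just beyond the far end of the row of blocks, its clamp rod pointing at them. Leave alone. Origin: centre of its underside.
- meter: Teal handheld meter lying flat, loose, 160 (x) by 85 (y) by 39 high. Leave alone. Origin: centre of its underside.
- timber: Pale timber offcut lying flat, loose, 40 (x) by 250 (y) by 40 high. Leave alone. Origin: centre of its underside.
Things that resemble listed ones, but are neither listed nor needed, are in the scene too. What is shaped like the pail but green, orange or yellow is not meant.

How it is judged:
On the way, in this order (a step that is already met when the one before it is completed fails the run):
1. the pail stands on the scale's plate, let go, with the large block still on the board (horizontal distance between pail and scale_top below 0.035 m and z of pail in the frame of scale_top between -0.005 and 0.005 m and angle between pail's own z axis and vertical below 0.1 rad and contact force between the fingers and pail below 0.1 N and z of block_large in the frame of board below 0.03 m), for 0.2 s.
2. the large block stands on the load pad at mid-span, let go (x of block_large in the frame of bridge_mid between -0.01 and 0.01 m and y of block_large in the frame of bridge_mid between -0.012 and 0.012 m and z of block_large in the frame of bridge_mid between -0.005 and 0.005 m and angle between the y axis of block_large and the y axis of bridge, either way round below 0.15 rad and angle between block_large's own z axis and vertical below 0.1 rad and contact force between the fingers and block_large below 0.1 N), for 0.2 s.
At the end, for the whole second after the job is handed in: Pail upright on the plate (centre within 35 mm of its centre); large block on the deck within 10 mm across and 12 mm along of mid-span, along the deck within 0.15 rad; both released, at rest, tilt under 0.1 rad; bridge shifted under 15 mm, the rest undisturbed (all of step 2 and horizontal distance between pail and scale_top below 0.035 m and z of pail in the frame of scale_top between -0.005 and 0.005 m and angle between pail's own z axis and vertical below 0.1 rad and contact force between the fingers and pail below 0.1 N and linear speed of each of pail, block_large, bridge below 0.02 m/s and distance of bridge from where it was at the start of the episode below 0.015 m); the robot touches nothing.
It fails at once if the bridge is shifted by more than 15 mm (distance of bridge from where it was at the start of the episode above 0.015 m).
It fails at once if a smaller block, the stand, the meter or the timber is moved by more than 20 mm (distance of any of block_medium, block_small, stand, meter, timber from where it was at the start of the episode above 0.02 m).
It fails at once if the pail or the large block is tipped by more than 0.6 rad (angle between any of pail, block_large's own z axis and vertical above 0.6 rad).
It fails at once if the pail or the large block is gripped by its rim or body instead of its handle ((contact force between the fingers and pail above 3 N and z of the grasp point in the frame of pail below 0.086 m) or (contact force between the fingers and block_large above 3 N and z of the grasp point in the frame of block_large below 0.064 m)).
It fails at once if the pail is dropped or banged down on the scale, or the large block on the bridge (let go more than 6 mm above the surface, or within 30 mm of it at over 0.3 m/s) ((horizontal distance between pail and scale_top below 0.06 m and ((z of pail in the frame of scale_top below 0.03 m and linear speed of pail above 0.3 m/s) or (z of pail in the frame of scale_top above 0.006 m and contact force between the fingers and pail below 0.1 N))) or (horizontal distance between block_large and bridge_mid below 0.06 m and ((z of block_large in the frame of bridge_mid below 0.03 m and linear speed of block_large above 0.3 m/s) or (z of block_large in the frame of bridge_mid above 0.006 m and contact force between the fingers and block_large below 0.1 N)))).
It also fails if it takes over 58 s, if anything falls off the work surface, if the arm or the gripper's body presses on something with over 40 N, if the wrist force passes 120 N, or if a joint passes its speed limit or range.

### The arm

A 7-joint arm with a two-finger parallel gripper is mounted at the origin on the work surface. World frame = base frame: x ahead of the robot, y to its left, z up, the work surface at z = 0. Lengths are in m, angles in rad, forces in N, time in s.
With the tool pointing down it reaches from about 0.4 to 0.875 m from the base axis. Payload 19.3 kg.
Tool frame: the origin (TCP) lies at the very end of the fingers, on their centre line; the grasp point (between the pads) lies 19 mm behind it; z points along the fingers, y is the line along which they close (so a half turn about z gives the same grasp; the last joint's range is limited). The gripper opens to 85 mm and grips with 20 to 120 N. Pads are 22 mm wide; open, the fingers measure 114 mm over their backs; the gripper's body (76 mm by 85 mm) begins 54 mm behind the grasp point. The pads swing forward as they close: fully open they stand 13 mm farther back than shut.
Start: joints at [-1.251, 0.521, -0.036, 1.599, 0.021, 1.021, -0.113], TCP at [0.238, 0.578, 0.231] pointing down, gripper open.
Joint ranges: [-2.91, 2.91], [-0.3, 2.13], [-1.5, 1.42], [0.17, 2.43], [-1.26, 4.41], [0.16, 1.93], [-2.52, 2.52]. Speed limits (rad/s): [1.89, 1.89, 2.39, 2.39, 3.01, 3.01, 3.01].

### API

Orientations are given as [roll, pitch, yaw] about the fixed x, y, z axes, in that order (R = Rz(yaw) Ry(pitch) Rx(roll)).
In Python, from workcell import monitor, optics, workorder gives the robot as it stands.
- The arm moves only by the tool apply_moves, never from a script. Its arguments are lists of equal length, an entry for each row: "linear": the shift along the tool's x, y, z each as a share of 0.1 m, from -1 to 1, a list of three; "delta_rot": the turn, a rotation vector about the tool's x, y, z each as a share of 120 degrees, from -1 to 1, a list of three. A call has exactly 5 rows; each row is the pose to reach, as a shift and turn from the pose commanded when the call began, along the tool's axes at that moment; what a row does not reach only later rows make up. A row lasts 1/12 s, in which the tool goes at most 41.7 mm and 7.16 degrees, less where a joint would pass 70% of its speed; a pose out of reach is approached as far as the arm can. A call with a number of a shift or a turn outside -1 to 1 is refused whole. A call with a gripper value outside its range is refused whole. "gripper" is the opening, from -1 (shut) to 1 (fully open), set as the call begins (left out, the last holds). The fingers move at their own pace and stop on an object; "force" is the grip in N (left out, the last holds). Time passes only in rows, so rows that repeat a pose let the fingers close, or fill a call up. It gives the time, the measured TCP pose, the force, the opening and the grip force at its end, in the units of the state.
- monitor.observe(): the state, without advancing time (a new reading comes with each control period).
- optics.grab_frame(name): name is "scene" or "side" or "wrist"; returns (picture, depth): 384x512x3 uint8, red, green, blue; 384x512 float32, m along the optical axis (not along the pixel's ray), 0 where there is no reading.
- optics.camera_info(name): a dict with "fx", "fy", "cx", "cy" (pixels), "rvec" (rotation vector, rad) and "tvec" (3), from world to camera coordinates, as OpenCV has them; the wrist camera has in their place "T_tool_cam" (4x4, takes a point from camera to tool coordinates, whose origin is the TCP and whose axes are the flange's). Camera axes: x right, y down, z forward; pixel columns grow to the right and rows downward; lengths in m; the calibration is good to about 2 mm. A picture is of the moment at which its call begins: read the wrist's pose just before it. camera_info takes no time and is no camera call.
- workorder.job_done(): hands the job in; it is judged then, once.
The state is a dict: "clock": time; "qpos": joint angles; "qd": joint speeds; "joint_efforts": joint torques, N m; "position": TCP position; "tool_rot": TCP orientation; "force": force on the tool from outside, world axes, zero at the start; "moment": the same for the moment, N m; "grip_width": finger opening in m; "finger_force": force on a finger pad.
Only numpy, scipy, OpenCV 4.12 (cv2) and the standard library are available. Lean on these libraries where they do the work, as an engineer would, in place of code of your own. Each camera call takes 0.05 s, during which the arm holds its last target. There are 200 camera calls.

## Working session

There is one attempt and no reset: what is moved stays moved. The work goes in short steps, Python scripts to look and compute and a tool call to move; the robot and the scene stay as the last step left them, time stands still between calls to the robot, and variables do not carry over. Pictures are saved under pics/ and viewed, at most 10 in all, crops included, and the job is handed in when it is done.

Besides the shell and the picture viewer there is one more tool, called after "Request:" as name(argument=value, ...) on one line, values as JSON. apply_moves: Moves the arm, as the interface text tells. Its arguments: {"type":"object","properties":{"linear":{"type":"array"},"delta_rot":{"type":"array"},"gripper":{"type":"number"},"force":{"type":"number"}},"required":["linear","delta_rot"]}

```bash
mkdir -p pics
cat > h.py <<'E'
import numpy as np, cv2
from scipy.spatial.transform import Rotation as R
from workcell import monitor, optics, workorder
def grab(n):
    s=monitor.observe(); im,d=optics.grab_frame(n); c=optics.camera_info(n)
    np.savez(f'{n}.npz',im=im,d=d); 
    v,u=np.mgrid[:384,:512]
    P=np.stack([(u-c['cx'])/c['fx']*d,(v-c['cy'])/c['fy']*d,d],-1)
    if 'rvec' in c:
        M=cv2.Rodrigues(np.array(c['rvec'],float))[0]; W=(P-np.array(c['tvec']).ravel())@M
    else:
        T=np.array(c['T_tool_cam']); W=P@T[:3,:3].T+T[:3,3]
        W=W@R.from_euler('xyz',s['tool_rot']).as_matrix().T+np.array(s['position'])
    W[d==0]=np.nan
    return im,d,W
def save(im,f): cv2.imwrite(f,im[...,::-1])
E
python3 - <<'E'
from h import *
s=monitor.observe(); print(s)
a,_,W=grab('scene'); b,_,V=grab('side')
np.save('Ws.npy',W);np.save('Wd.npy',V)
save(cv2.resize(a,(800,600)),'pics/scene.png'); save(cv2.resize(b,(800,600)),'pics/side.png')
for n in('scene','side'):print(optics.camera_info(n))
E
```

```text
{'clock': 0.0, 'qpos': array([-1.25118162,  0.52204008, -0.03633181,  1.59994628,  0.0212313 ,
        1.02107949, -0.11279471]), 'qd': array([-0.0012409 , -0.0019659 ,  0.00057149, -0.00197463, -0.00084394,
       -0.0004903 ,  0.00097033]), 'joint_efforts': array([ 1.04663919e-03, -9.27122211e+01,  1.98080577e+00, -3.69934165e+01,
        1.79979176e-02,  8.37958069e-03, -3.90386458e-05]), 'position': array([0.2374328 , 0.57781784, 0.23073154]), 'tool_rot': array([-3.14050985e+00,  9.95616325e-05,  2.75179239e+00]), 'force': array([-0.24830924, -0.63306714, -0.56513551]), 'moment': array([ 0.01197799, -0.01080419,  0.00340854]), 'finger_force': 0.0, 'grip_width': 0.08519348833689719}
{'fx': 349.5336398882606, 'fy': 349.5336398882606, 'cx': 252.393398386746, 'cy': 188.9437748446157, 'rvec': array([ 1.02497467,  2.31449666, -1.15384365]), 'tvec': array([ 0.40649323, -0.17914175,  1.38279009])}
{'fx': 428.5505596984193, 'fy': 428.5505596984193, 'cx': 252.78112228919161, 'cy': 195.60363343455344, 'rvec': array([ 1.98691666, -0.8141287 ,  0.4651214 ]), 'tvec': array([-0.41415985,  0.24953351,  0.92131433])}
```

View pics/scene.png

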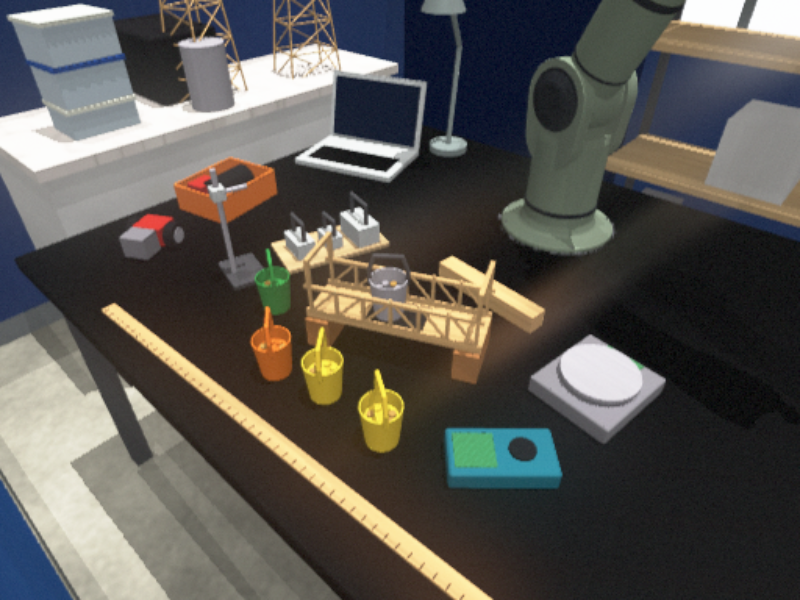

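View pics/side.png

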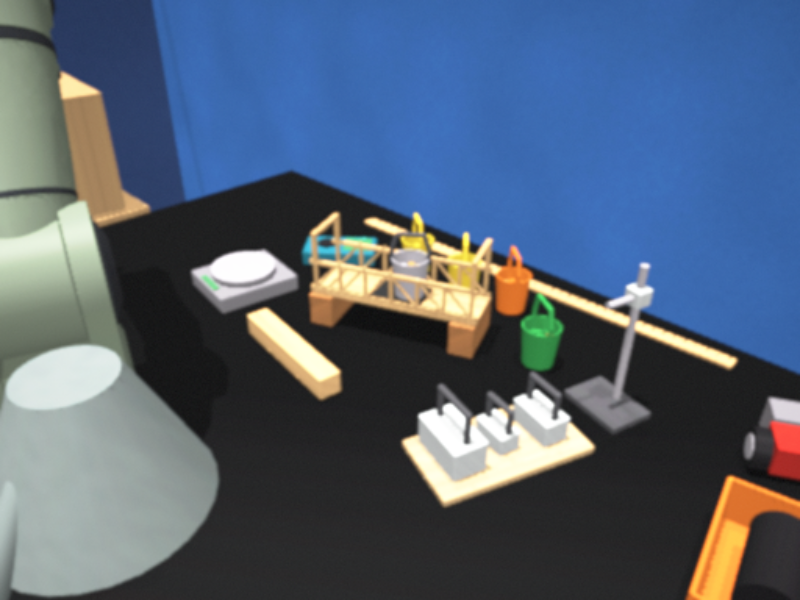

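The steel pail is on the deck at (388,285) in the scene view. Lookalikes, all coloured and so not meant: green (273,288), orange (271,345), yellow (323,370) and (380,415). The blocks are large (360,228, nearest the robot), small (330,236) and medium (300,242). The scale plate is at (600,370).

Run:
```python
from h import *
W=np.load('Ws.npy').reshape(-1,3);V=np.load('Wd.npy').reshape(-1,3)
C=np.load('scene.npz')['im'].reshape(-1,3);D=np.load('side.npz')['im'].reshape(-1,3)
P=np.vstack([W,V]);Q=np.vstack([C,D]); ok=np.isfinite(P[:,0]); P=P[ok];Q=Q[ok]
np.savez('cloud.npz',P=P,Q=Q)
# top map: x up (rows), y left ; 1.4mm/px
o=np.argsort(P[:,2]); P=P[o];Q=Q[o]
m=(P[:,2]>.006)&(P[:,2]<.3)
im=np.zeros((600,800,3),np.uint8)
s=600
r=((1.0-P[:,0])*s).astype(int); c=((.65-P[:,1])*s).astype(int)
k=m&(r>=0)&(r<599)&(c>=0)&(c<799)
for dr in(0,1):
  for dc in(0,1): im[r[k]+dr,c[k]+dc]=Q[k]
save(im,'pics/top.png')
```

```text
(no output)
```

View pics/top.png

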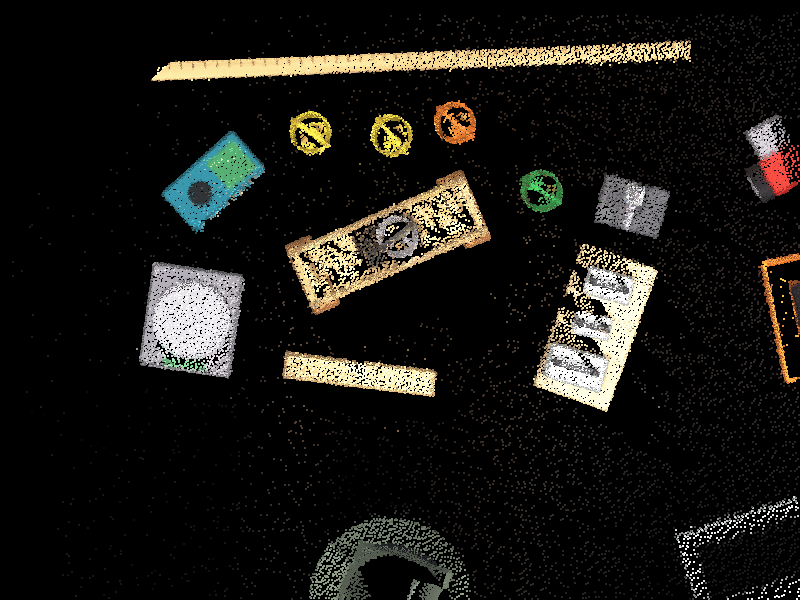

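```bash
cat > fit.py <<'E'
from h import *
z=np.load('cloud.npz');P=z['P'];Q=z['Q'].astype(int)
def px(r,c): return np.array([1-r/600,.65-c/600])
def reg(r0,r1,c0,c1,z0,z1):
    a=px(r0,c0);b=px(r1,c1)
    return (P[:,0]<a[0])&(P[:,0]>b[0])&(P[:,1]<a[1])&(P[:,1]>b[1])&(P[:,2]>z0)&(P[:,2]<z1)
def rect(k,n):
    X=P[k]; 
    # drop isolated points
    from scipy.spatial import cKDTree
    t=cKDTree(X); X=X[np.array([len(l)for l in t.query_ball_point(X,.008)])>5]
    r=cv2.minAreaRect((X[:,:2]*1000).astype(np.float32)); (cx,cy),(w,h),a=r
    b=a if w>h else a+90
    print(n,len(X),'c',round(cx,1),round(cy,1),'size',round(max(w,h)),round(min(w,h)),'long-axis deg',round((b+90)%180-90,1),'zmed',np.round(np.median(X[:,2])*1000,1))
    return X
if __name__=='__main__':
    br=reg(165,318,280,495,.0,.2); wood=(Q[:,0]-Q[:,2]>35)
    for a,b in((.02,.2),(.118,.138),(.174,.19),(.06,.076)): rect(br&wood&(P[:,2]>a)&(P[:,2]<b),f'bridge{a}')
    grey=(abs(Q[:,0]-Q[:,2])<30)
    rect(reg(200,275,360,430,.11,.13)&grey,'bail')
    rect(reg(200,275,360,430,.085,.11)&grey,'bail slopes')
    X=P[reg(200,275,360,430,.140,.15)&grey]
    X=rect(reg(200,275,360,430,.136,.149)&grey,'rim+70')
    X=rect(reg(200,275,360,430,.181,.199)&grey,'bail+70')
    rect(reg(255,380,135,250,.028,.038),'scale housing'); X=rect(reg(255,380,135,250,.044,.056),'plate')
    rect(reg(240,412,530,660,.005,.017)&wood,'board')
    rect(reg(240,412,530,660,.005,.065),'board+')
    rect(reg(335,395,540,612,.055,.068),'large top'); rect(reg(335,395,535,612,.1,.13),'large bar')
    rect(reg(300,345,560,612,.04,.049),'small top');rect(reg(300,345,560,612,.07,.1),'small bar')
    rect(reg(255,310,575,640,.045,.058),'med top');rect(reg(255,310,575,640,.085,.11),'med bar')
    rect(reg(345,400,280,440,.03,.05),'timber')
    rect(reg(170,240,590,672,.1,.27),'stand'); rect(reg(170,240,590,672,.005,.02),'standbase')
E
python3 fit.py
```

```text
bridge0.02 7643 c 596.6 4.6 size 323 127 long-axis deg -66.8 zmed 80.5
bridge0.118 1597 c 596.7 3.5 size 320 107 long-axis deg -66.3 zmed 129.2
bridge0.174 395 c 597.7 5.0 size 310 104 long-axis deg -66.7 zmed 183.8
bridge0.06 2539 c 597.7 5.2 size 323 124 long-axis deg -66.4 zmed 71.0
bail 222 c 607.5 -10.8 size 68 57 long-axis deg 44.1 zmed 125.7
bail slopes 74 c 608.9 -16.9 size 62 42 long-axis deg 42.0 zmed 96.9
rim+70 318 c 605.7 -12.2 size 70 67 long-axis deg 11.3 zmed 141.7
bail+70 114 c 606.0 -12.8 size 63 13 long-axis deg -51.2 zmed 192.9
scale housing 1652 c 468.0 331.0 size 174 154 long-axis deg -8.5 zmed 35.5
plate 2171 c 468.7 331.7 size 132 131 long-axis deg 6.0 zmed 52.6
board 1083 c 455.6 -341.5 size 252 136 long-axis deg -19.8 zmed 11.1
board+ 5968 c 446.4 -325.4 size 292 160 long-axis deg -20.0 zmed 22.6
large top 950 c 389.0 -308.7 size 99 59 long-axis deg 73.8 zmed 61.4
large bar 215 c 388.6 -308.0 size 79 12 long-axis deg 73.2 zmed 112.4
small top 310 c 458.3 -336.6 size 65 38 long-axis deg 77.7 zmed 43.3
small bar 164 c 458.7 -335.6 size 59 12 long-axis deg 76.5 zmed 84.1
med top 560 c 524.9 -363.2 size 81 47 long-axis deg 74.5 zmed 51.2
med bar 176 c 524.7 -364.2 size 67 12 long-axis deg 74.5 zmed 96.3
timber 1609 c 377.3 51.9 size 253 44 long-axis deg 82.9 zmed 39.8
stand 813 c 656.1 -405.1 size 76 34 long-axis deg -1.9 zmed 202.5
standbase 1401 c 659.0 -397.7 size 130 106 long-axis deg 85.4 zmed 11.6
```

```bash
cat > plan.py <<'E'
import sys
from h import *
def plan(x,y,z,yaw=None,n=None,cur=None):
    s=monitor.observe(); p=np.array(s['position']); r=R.from_euler('xyz',s['tool_rot'])
    d=r.inv().apply(np.array([x,y,z])-p)/.1
    print('t',round(s['clock'],2),'pos',p.round(4),'rot deg',np.degrees(s['tool_rot']).round(2),'w',round(s['grip_width'],4),'F',np.round(s['force'],2),'q',np.round(s['qpos'],2))
    n=n or int(np.ceil(abs(d).max()+1e-9)); print('total',d.round(3),'n',n,'per call',(d/n).round(3))
    if yaw is not None:
        q=(r.inv()*R.from_euler('xyz',[np.pi,0,np.radians(yaw)])).as_rotvec(); print('rot share',(np.degrees(q)/120).round(4))
if __name__=='__main__': plan(*[float(a) for a in sys.argv[1:5]],n=int(sys.argv[5]) if len(sys.argv)>5 else None)
E
python3 plan.py .6058 -.0126 .27 128.8
python3 - <<'E'
from h import *
im=np.load('scene.npz')['im']
save(cv2.resize(im[120:230,165:330],None,fx=4.5,fy=4.5,interpolation=cv2.INTER_CUBIC),'pics/crop.png')
E
```

```text
t 0.1 pos [0.2374 0.5778 0.2308] rot deg [-179.94    0.    157.66] w 0.0854 F [ 0.01  0.35 -0.14] q [-1.25  0.52 -0.04  1.6   0.02  1.02 -0.11]
total [-5.651 -4.061 -0.387] n 6 per call [-0.942 -0.677 -0.065]
rot share [-5.000e-04  2.000e-04  2.405e-01]
```

View pics/crop.png

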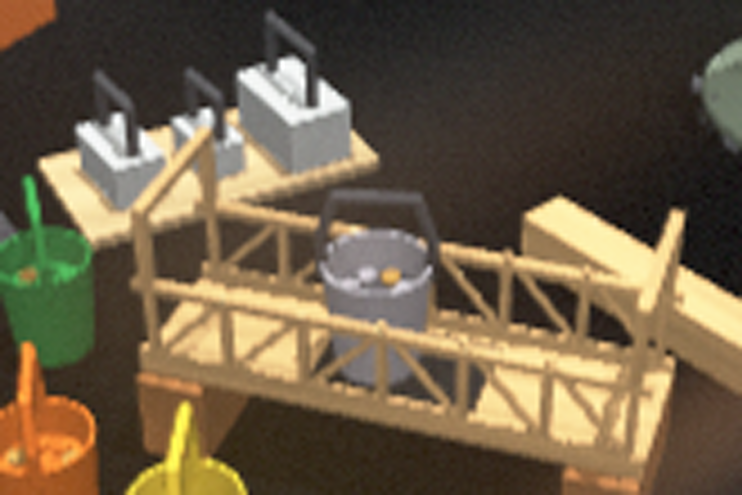

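The crop shows the grey steel pail on the deck, with its bail top at (375,195) in the crop. The large block is at (295,110). Moving above the bail.

Request:
apply_moves(linear=[[-0.1,-0.07,-0.08],[-0.3,-0.2,-0.2],[-0.5,-0.35,-0.3],[-0.7,-0.5,-0.39],[-0.9,-0.65,-0.39]], delta_rot=[[0,0,0],[0,0,0],[0,0,0],[0,0,0],[0,0,0]])

```text
clock: 0.52
position: [0.2972, 0.4826, 0.2722]
tool_rot: [3.14, 0.0, 2.751]
force: [-0.1, 0.1, -0.1]
grip_width: 0.0854
finger_force: 0.0
```

Request:
apply_moves(linear=[[-0.19,-0.136,0],[-0.38,-0.272,0],[-0.57,-0.408,0],[-0.76,-0.544,0],[-0.95,-0.68,0]], delta_rot=[[0,0,0],[0,0,0],[0,0,0],[0,0,0],[0,0,0]])

```text
clock: 0.93
position: [0.3588, 0.383, 0.2707]
tool_rot: [3.141, 0.0, 2.751]
force: [0.6, -0.6, -0.5]
grip_width: 0.0854
finger_force: 0.0
```

```bash
python3 plan.py .6058 -.0126 .27 128.8
```

```text
t 0.93 pos [0.3588 0.383  0.2707] rot deg [1.7999e+02 1.0000e-02 1.5764e+02] w 0.0854 F [ 0.63 -0.58 -0.47] q [-0.94  0.32  0.01  1.82 -0.01  1.01  0.25]
total [-3.789 -2.719  0.007] n 4 per call [-0.947 -0.68   0.002]
rot share [1.000e-04 0.000e+00 2.403e-01]
```

Request:
apply_moves(linear=[[-0.19,-0.136,0],[-0.38,-0.272,0],[-0.57,-0.408,0],[-0.76,-0.544,0],[-0.95,-0.68,0]], delta_rot=[[0,0,0],[0,0,0],[0,0,0],[0,0,0],[0,0,0]])

```text
clock: 1.35
position: [0.4206, 0.284, 0.2707]
tool_rot: [3.141, 0.0, 2.751]
force: [0.9, 0.6, -0.4]
grip_width: 0.0854
finger_force: 0.0
```

Request:
apply_moves(linear=[[-0.19,-0.136,0],[-0.38,-0.272,0],[-0.57,-0.408,0],[-0.76,-0.544,0],[-0.95,-0.68,0]], delta_rot=[[0,0,0],[0,0,0],[0,0,0],[0,0,0],[0,0,0]])

```text
clock: 1.77
position: [0.4825, 0.1849, 0.2707]
tool_rot: [3.142, 0.0, 2.751]
force: [-0.4, 0.5, -0.1]
grip_width: 0.0855
finger_force: 0.0
```

Request:
apply_moves(linear=[[-0.19,-0.136,0],[-0.38,-0.272,0],[-0.57,-0.408,0],[-0.76,-0.544,0],[-0.95,-0.68,0]], delta_rot=[[0,0,0],[0,0,0],[0,0,0],[0,0,0],[0,0,0]])

```text
clock: 2.18
position: [0.5444, 0.086, 0.2707]
tool_rot: [3.142, 0.0, 2.751]
force: [0.3, 0.5, 0.4]
grip_width: 0.0855
finger_force: 0.0
```

Request:
apply_moves(linear=[[-0.19,-0.136,0],[-0.38,-0.272,0],[-0.57,-0.408,0],[-0.76,-0.544,0],[-0.94,-0.68,0]], delta_rot=[[0,0,0.05],[0,0,0.1],[0,0,0.15],[0,0,0.2],[0,0,0.24]])

```text
clock: 2.6
position: [0.6054, -0.0126, 0.2707]
tool_rot: [3.142, 0.0, 2.243]
force: [-0.0, 0.2, -0.2]
grip_width: 0.0854
finger_force: 0.0
```

```bash
python3 plan.py .6058 -.0126 .171 128.8
python3 - <<'E'
from h import *
im,d,W=grab('wrist'); 
P=W.reshape(-1,3);Q=im.reshape(-1,3).astype(int); ok=np.isfinite(P[:,0]); P=P[ok];Q=Q[ok]
import fit
fit.P=P;fit.Q=Q
g=abs(Q[:,0]-Q[:,2])<30
n=(np.hypot(P[:,0]-.606,P[:,1]+.013)<.05)
for a,b in((.175,.205),(.138,.149),(.12,.136)): 
    if (n&(P[:,2]>a)&(P[:,2]<b)).sum()>20: fit.rect(n&(P[:,2]>a)&(P[:,2]<b)&g,str(a))
save(im,'pics/w1.png')
E
```

```text
t 2.6 pos [ 0.6054 -0.0126  0.2707] rot deg [180.     0.   128.52] w 0.0854 F [-0.05  0.18 -0.22] q [-0.29  0.47  0.3   1.62 -0.15  1.08  0.73]
total [-0.002  0.003  0.997] n 1 per call [-0.002  0.003  0.997]
rot share [ 0.      0.     -0.0024]
0.175 829 c 606.6 -7.3 size 61 8 long-axis deg -52.6 zmed 193.8
0.138 899 c 608.2 -10.3 size 67 66 long-axis deg -25.8 zmed 145.1
0.12 1715 c 609.0 -9.0 size 61 59 long-axis deg 89.9 zmed 122.8
```

View pics/w1.png

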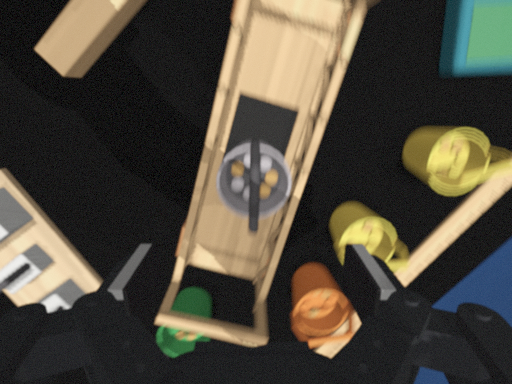

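The wrist view shows the dark bail from (255,140) to (255,230), centred between the open fingers and at right angles to their closing line. It agrees with the scene measurement to about 2 mm. Descend and grip.

Request:
apply_moves(linear=[[0,0.01,0.15],[0,0.02,0.35],[0,0.02,0.6],[0,0.02,0.85],[0,0.02,0.99]], delta_rot=[[0,0,0],[0,0,0],[0,0,0],[0,0,0],[0,0,0]])

```text
clock: 3.07
position: [0.6055, -0.0101, 0.1692]
tool_rot: [-3.14, -0.001, 2.249]
force: [0.4, -0.4, -0.3]
grip_width: 0.0856
finger_force: 0.0
```

Request:
apply_moves(linear=[[0,0,0],[0,0,0],[0,0,0],[0,0,0],[0,0,0]], delta_rot=[[0,0,0],[0,0,0],[0,0,0],[0,0,0],[0,0,0]], gripper=-1, force=60)

```text
clock: 3.48
position: [0.6073, -0.0096, 0.1725]
tool_rot: [3.14, 0.001, 2.249]
force: [0.0, -0.1, 0.3]
grip_width: 0.0254
finger_force: 0.0
```

Request:
apply_moves(linear=[[0,0,0],[0,0,0],[0,0,0],[0,0,0],[0,0,0]], delta_rot=[[0,0,0],[0,0,0],[0,0,0],[0,0,0],[0,0,0]])

```text
clock: 3.9
position: [0.6072, -0.0098, 0.172]
tool_rot: [3.141, 0.001, 2.249]
force: [-0.7, -1.0, 6.9]
grip_width: 0.0055
finger_force: 58.6
```

Request:
apply_moves(linear=[[0,0,-0.02],[0,0,-0.06],[0,0,-0.1],[0,0,-0.15],[0,0,-0.2]], delta_rot=[[0,0,0],[0,0,0],[0,0,0],[0,0,0],[0,0,0]])

```text
clock: 4.32
position: [0.6068, -0.0096, 0.1919]
tool_rot: [-3.142, 0.0, 2.249]
force: [-0.1, -1.2, -3.4]
grip_width: 0.0062
finger_force: 58.4
```

Request:
apply_moves(linear=[[0,0,-0.06],[0,0,-0.15],[0,0,-0.25],[0,0,-0.35],[0,0,-0.45]], delta_rot=[[0,0,0],[0,0,0],[0,0,0],[0,0,0],[0,0,0]])

```text
clock: 4.73
position: [0.607, -0.0096, 0.2376]
tool_rot: [3.141, 0.0, 2.249]
force: [-0.3, 0.2, -2.8]
grip_width: 0.0057
finger_force: 58.4
```

```bash
python3 plan.py .6058 -.0126 .34 128.8
python3 - <<'E'
from h import *
a,_,W=grab('scene'); save(cv2.resize(a[100:250,150:350],None,fx=2,fy=2),'pics/l1.png')
b,_,_=grab('side'); save(np.hstack([cv2.resize(a[90:250,150:350],None,fx=2,fy=2),cv2.resize(b[90:250,150:350],None,fx=2,fy=2)]),'pics/l1.png')
E
```

```text
t 4.73 pos [ 0.607  -0.0096  0.2376] rot deg [1.7998e+02 2.0000e-02 1.2886e+02] w 0.0057 F [-0.34  0.17 -2.83] q [-0.28  0.5   0.29  1.66 -0.16  1.01  0.74]
total [-0.016 -0.027 -1.024] n 2 per call [-0.008 -0.014 -0.512]
rot share [0.0002 0.0002 0.0005]
```

View pics/l1.png

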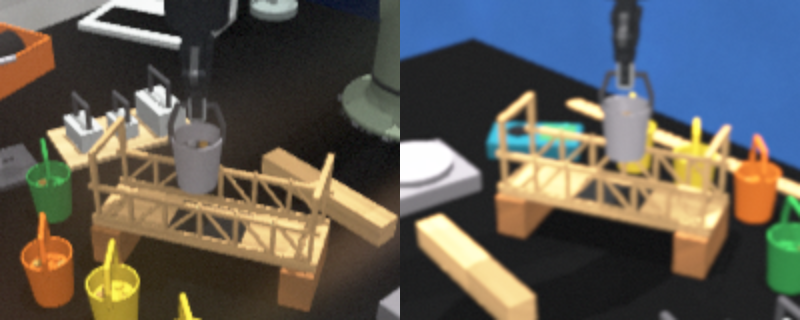

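Pail lifted cleanly: in the scene half it hangs level at (195,160), clear of the deck, and in the side half at (625,125). Bridge unmoved. Raise above the portals, carry to the scale.

Request:
apply_moves(linear=[[0,0,-0.1],[0,0,-0.3],[0,0,-0.5],[0,0,-0.7],[0,0,-0.85]], delta_rot=[[0,0,0],[0,0,0],[0,0,0],[0,0,0],[0,0,0]])

```text
clock: 5.25
position: [0.6069, -0.0097, 0.3231]
tool_rot: [3.141, 0.0, 2.249]
force: [0.6, -0.6, -2.7]
grip_width: 0.0061
finger_force: 58.6
```

Request:
apply_moves(linear=[[0.07,0.02,-0.08],[0.2,0.06,-0.1],[0.36,0.11,-0.1],[0.54,0.16,-0.1],[0.72,0.22,-0.1]], delta_rot=[[0,0,0],[0,0,0],[0,0,0],[0,0,0],[0,0,0]])

```text
clock: 5.67
position: [0.5774, 0.0621, 0.3303]
tool_rot: [-3.14, -0.001, 2.25]
force: [0.5, -0.5, -2.2]
grip_width: 0.0057
finger_force: 58.6
```

Request:
apply_moves(linear=[[0.19,0.06,0],[0.38,0.11,0],[0.57,0.17,0],[0.76,0.23,0],[0.95,0.28,0]], delta_rot=[[0,0,0],[0,0,0],[0,0,0],[0,0,0],[0,0,0]])

```text
clock: 6.08
position: [0.5394, 0.154, 0.3303]
tool_rot: [-3.14, -0.001, 2.25]
force: [0.6, 0.6, -2.7]
grip_width: 0.0058
finger_force: 58.6
```

Request:
apply_moves(linear=[[0.19,0.06,0],[0.38,0.11,0],[0.57,0.17,0],[0.76,0.23,0],[0.95,0.28,0]], delta_rot=[[0,0,0],[0,0,0],[0,0,0],[0,0,0],[0,0,0]])

```text
clock: 6.5
position: [0.5014, 0.2453, 0.3303]
tool_rot: [-3.14, -0.001, 2.25]
force: [0.4, -0.2, -2.6]
grip_width: 0.006
finger_force: 58.6
```

Request:
apply_moves(linear=[[0.19,0.06,0],[0.38,0.12,0],[0.57,0.18,0],[0.75,0.24,0],[0.9,0.28,0]], delta_rot=[[0,0,0],[0,0,0],[0,0,0],[0,0,0],[0,0,0]])

```text
clock: 6.92
position: [0.4663, 0.3332, 0.3302]
tool_rot: [-3.14, -0.001, 2.251]
force: [0.0, -0.0, -2.6]
grip_width: 0.006
finger_force: 58.6
```

```bash
python3 plan.py .4687 .3317 .17 128.8
```

```text
t 6.92 pos [0.4663 0.3332 0.3302] rot deg [-1.7991e+02 -3.0000e-02  1.2898e+02] w 0.006 F [ 0.05 -0.   -2.62] q [-0.86  0.35  0.19  1.62 -0.07  1.18  0.02]
total [-0.027  0.012  1.602] n 2 per call [-0.014  0.006  0.801]
rot share [-0.0008 -0.0003  0.0015]
```

Request:
apply_moves(linear=[[0,0,0.1],[0,0,0.25],[0,0,0.45],[0,0,0.65],[0,0,0.85]], delta_rot=[[0,0,0],[0,0,0],[0,0,0],[0,0,0],[0,0,0]])

```text
clock: 7.33
position: [0.4671, 0.3311, 0.2445]
tool_rot: [-3.14, -0.0, 2.25]
force: [-0.4, 0.1, -3.1]
grip_width: 0.0059
finger_force: 58.6
```

Request:
apply_moves(linear=[[0,0,0.2],[0,0,0.4],[0,0,0.55],[0,0,0.65],[0,0,0.7]], delta_rot=[[0,0,0],[0,0,0],[0,0,0],[0,0,0],[0,0,0]])

```text
clock: 7.75
position: [0.4672, 0.3308, 0.1745]
tool_rot: [-3.139, -0.0, 2.25]
force: [-0.8, -0.2, -2.7]
grip_width: 0.0059
finger_force: 58.5
```

Request:
apply_moves(linear=[[0,0,0.04],[0,0,0.08],[0,0,0.12],[0,0,0.15],[0,0,0.18]], delta_rot=[[0,0,0],[0,0,0],[0,0,0],[0,0,0],[0,0,0]])

```text
clock: 8.17
position: [0.4686, 0.3311, 0.1584]
tool_rot: [3.141, -0.0, 2.249]
force: [-0.2, -0.3, -2.7]
grip_width: 0.0055
finger_force: 58.5
```

Request:
apply_moves(linear=[[0,0,0.01],[0,0,0.02],[0,0,0.03],[0,0,0.04],[0,0,0.04]], delta_rot=[[0,0,0],[0,0,0],[0,0,0],[0,0,0],[0,0,0]])

```text
clock: 8.58
position: [0.4685, 0.331, 0.1542]
tool_rot: [-3.142, 0.0, 2.249]
force: [0.8, 0.0, -2.7]
grip_width: 0.0058
finger_force: 58.5
```

Request:
apply_moves(linear=[[0,0,0.01],[0,0,0.02],[0,0,0.02],[0,0,0.02],[0,0,0.02]], delta_rot=[[0,0,0],[0,0,0],[0,0,0],[0,0,0],[0,0,0]])

```text
clock: 9.0
position: [0.4685, 0.331, 0.1523]
tool_rot: [-3.142, -0.0, 2.249]
force: [0.0, -0.2, -2.6]
grip_width: 0.0058
finger_force: 58.7
```

Request:
apply_moves(linear=[[0,0,0.01],[0,0,0.01],[0,0,0.01],[0,0,0.01],[0,0,0.01]], delta_rot=[[0,0,0],[0,0,0],[0,0,0],[0,0,0],[0,0,0]])

```text
clock: 9.42
position: [0.4689, 0.3313, 0.1521]
tool_rot: [3.14, -0.0, 2.249]
force: [-1.7, -0.5, 9.3]
grip_width: 0.0057
finger_force: 59.8
```

Contact at the expected height. Release and lift.

Request:
apply_moves(linear=[[0,0,-0.005],[0,0,-0.005],[0,0,-0.005],[0,0,-0.005],[0,0,-0.005]], delta_rot=[[0,0,0],[0,0,0],[0,0,0],[0,0,0],[0,0,0]], gripper=0.5)

```text
clock: 9.83
position: [0.4685, 0.331, 0.1517]
tool_rot: [-3.142, 0.0, 2.249]
force: [0.6, 0.1, -0.1]
grip_width: 0.064
finger_force: 0.0
```

Request:
apply_moves(linear=[[0,0,0],[0,0,0],[0,0,0],[0,0,0],[0,0,0]], delta_rot=[[0,0,0],[0,0,0],[0,0,0],[0,0,0],[0,0,0]])

```text
clock: 10.25
position: [0.4685, 0.331, 0.1518]
tool_rot: [-3.142, -0.0, 2.249]
force: [0.2, 0.1, 0.3]
grip_width: 0.0641
finger_force: 0.0
```

Request:
apply_moves(linear=[[0,0,-0.05],[0,0,-0.2],[0,0,-0.45],[0,0,-0.7],[0,0,-0.95]], delta_rot=[[0,0,0],[0,0,0],[0,0,0],[0,0,0],[0,0,0]])

```text
clock: 10.67
position: [0.4684, 0.3308, 0.2482]
tool_rot: [-3.141, 0.0, 2.249]
force: [-0.5, -0.5, 1.0]
grip_width: 0.0637
finger_force: 0.0
```

```bash
python3 plan.py .3888 -.3083 .25 73.4
python3 - <<'E'
from h import *
import fit
im,d,W=grab('wrist'); im2,_,W2=grab('scene');im3,_,W3=grab('side')
fit.P=np.vstack([W.reshape(-1,3),W2.reshape(-1,3)]);fit.Q=np.vstack([im.reshape(-1,3),im2.reshape(-1,3)]).astype(int)
P=fit.P
for a,b in((.12,.131),(.162,.178)): fit.rect((np.hypot(P[:,0]-.468,P[:,1]-.331)<.06)&(P[:,2]>a)&(P[:,2]<b),'pail %.3f'%a)
# bridge now
P=np.vstack([W2.reshape(-1,3),W3.reshape(-1,3)]);Q=np.vstack([im2.reshape(-1,3),im3.reshape(-1,3)]).astype(int)
fit.P=P;fit.Q=Q
br=fit.reg(165,318,280,495,.0,.2); wood=(Q[:,0]-Q[:,2]>35)
for a,b in((.02,.2),(.118,.138),(.174,.19)): fit.rect(br&wood&(P[:,2]>a)&(P[:,2]<b),f'bridge{a}')
dark=(Q.sum(1)<200)
fit.rect((np.hypot(P[:,0]-.597,P[:,1]-.0045)<.07)&dark&(P[:,2]>.064)&(P[:,2]<.076),'pad')
np.savez('cloud2.npz',P=P,Q=Q)
E
```

```text
t 10.67 pos [0.4684 0.3308 0.2482] rot deg [-179.99    0.    128.86] w 0.0637 F [-0.5  -0.54  0.98] q [-0.85  0.43  0.18  1.73 -0.09  0.99  0.04]
total [-4.477 -4.629 -0.016] n 5 per call [-0.895 -0.926 -0.003]
rot share [-1.000e-04  1.000e-04  4.621e-01]
pail 0.120 1105 c 468.8 331.0 size 69 67 long-axis deg -2.4 zmed 125.3
pail 0.162 890 c 469.5 329.5 size 64 10 long-axis deg -51.2 zmed 173.9
bridge0.02 8078 c 596.6 4.4 size 322 127 long-axis deg -66.4 zmed 81.2
bridge0.118 1784 c 597.6 4.3 size 321 106 long-axis deg -66.5 zmed 128.9
bridge0.174 379 c 597.2 4.8 size 310 106 long-axis deg -66.8 zmed 183.8
pad 1 c 616.9 29.3 size 0 0 long-axis deg -90.0 zmed 74.2
```

Request:
apply_moves(linear=[[-0.1,-0.11,-0.1],[-0.3,-0.31,-0.2],[-0.5,-0.52,-0.3],[-0.7,-0.72,-0.3],[-0.9,-0.93,-0.3]], delta_rot=[[0,0,0],[0,0,0],[0,0,0],[0,0,0],[0,0,0]])

```text
clock: 11.23
position: [0.4521, 0.2013, 0.2765]
tool_rot: [-3.141, -0.0, 2.249]
force: [0.4, -0.6, -0.6]
grip_width: 0.0641
finger_force: 0.0
```

Request:
apply_moves(linear=[[-0.18,-0.185,0],[-0.36,-0.37,0],[-0.54,-0.555,0],[-0.72,-0.74,0],[-0.9,-0.93,0]], delta_rot=[[0,0,0],[0,0,0],[0,0,0],[0,0,0],[0,0,0]])

```text
clock: 11.65
position: [0.4359, 0.0729, 0.2762]
tool_rot: [-3.141, -0.0, 2.249]
force: [0.1, -0.2, 0.6]
grip_width: 0.0642
finger_force: 0.0
```

Request:
apply_moves(linear=[[-0.18,-0.185,0],[-0.36,-0.37,0],[-0.54,-0.555,0],[-0.72,-0.74,0],[-0.9,-0.93,0]], delta_rot=[[0,0,0],[0,0,0],[0,0,0],[0,0,0],[0,0,0]])

```text
clock: 12.07
position: [0.42, -0.0555, 0.2763]
tool_rot: [-3.141, -0.0, 2.249]
force: [0.0, 0.5, -0.6]
grip_width: 0.064
finger_force: 0.0
```

Request:
apply_moves(linear=[[-0.18,-0.185,0],[-0.36,-0.37,0],[-0.54,-0.555,0],[-0.72,-0.74,0],[-0.9,-0.93,0]], delta_rot=[[0,0,0],[0,0,0],[0,0,0],[0,0,0],[0,0,0]])

```text
clock: 12.48
position: [0.4041, -0.1838, 0.2763]
tool_rot: [-3.141, -0.001, 2.249]
force: [0.7, 0.3, -0.5]
grip_width: 0.064
finger_force: 0.0
```

Request:
apply_moves(linear=[[-0.18,-0.185,0],[-0.36,-0.37,0],[-0.54,-0.555,0],[-0.72,-0.74,0],[-0.88,-0.91,0]], delta_rot=[[0,0,0.05],[0,0,0.1],[0,0,0.15],[0,0,0.2],[0,0,0.25]])

```text
clock: 12.9
position: [0.3884, -0.3097, 0.2763]
tool_rot: [-3.141, -0.0, 1.72]
force: [-0.1, -0.0, 0.7]
grip_width: 0.064
finger_force: 0.0
```

Request:
apply_moves(linear=[[0,0,0],[0,0,0],[0,0,0],[0,0,0],[0,0,0]], delta_rot=[[0,0,0.05],[0,0,0.1],[0,0,0.15],[0,0,0.2],[0,0,0.212]], gripper=0.2)

```text
clock: 13.32
position: [0.3888, -0.3082, 0.2762]
tool_rot: [-3.14, 0.0, 1.276]
force: [0.2, 0.8, 0.1]
grip_width: 0.0509
finger_force: 0.0
```

```bash
python3 plan.py .3888 -.3083 .091 73.4;  python3 - <<'E'
from h import *
import fit
im,d,W=grab('wrist'); P=W.reshape(-1,3);fit.P=P;fit.Q=im.reshape(-1,3).astype(int)
n=np.hypot(P[:,0]-.389,P[:,1]+.308)<.065
fit.rect(n&(P[:,2]>.1)&(P[:,2]<.125),'bar'); fit.rect(n&(P[:,2]>.055)&(P[:,2]<.068),'top')
save(im,'pics/w2.png')
E
```

```text
t 13.32 pos [ 0.3888 -0.3082  0.2762] rot deg [-1.7993e+02  1.0000e-02  7.3100e+01] w 0.0509 F [0.16 0.77 0.12] q [-0.03  0.33  0.75  1.9  -0.27  1.01  0.54]
total [-1.000e-03  3.000e-03  1.852e+00] n 2 per call [-0.     0.001  0.926]
rot share [-0.0006  0.0001 -0.0025]
bar 748 c 391.1 -306.0 size 76 10 long-axis deg 73.4 zmed 114.7
top 3220 c 391.0 -307.0 size 96 56 long-axis deg 74.1 zmed 62.6
```

View pics/w2.png

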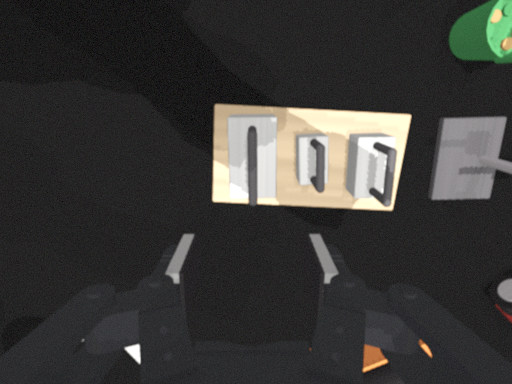

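The wrist view shows the large block's bar at (253,165), parallel to and midway between the finger pads. The small (310,160) and medium (375,165) blocks are clear to the right, with the stand beyond.

Request:
apply_moves(linear=[[0.015,0.008,0.15],[0.015,0.008,0.35],[0.015,0.008,0.55],[0.015,0.008,0.75],[0.015,0.008,0.95]], delta_rot=[[0,0,0],[0,0,0],[0,0,0],[0,0,0],[0,0,0]])

```text
clock: 13.78
position: [0.3901, -0.3069, 0.1806]
tool_rot: [-3.141, -0.0, 1.285]
force: [1.0, -0.2, 0.4]
grip_width: 0.0517
finger_force: 0.0
```

Request:
apply_moves(linear=[[0,0,0.2],[0,0,0.4],[0,0,0.6],[0,0,0.8],[0,0,0.9]], delta_rot=[[0,0,0],[0,0,0],[0,0,0],[0,0,0],[0,0,0]])

```text
clock: 14.2
position: [0.3895, -0.3065, 0.0897]
tool_rot: [-3.139, -0.001, 1.285]
force: [-0.7, -0.5, -0.1]
grip_width: 0.0511
finger_force: 0.0
```

Request:
apply_moves(linear=[[0,0,0],[0,0,0],[0,0,0],[0,0,0],[0,0,0]], delta_rot=[[0,0,0],[0,0,0],[0,0,0],[0,0,0],[0,0,0]], gripper=-1, force=100)

```text
clock: 14.62
position: [0.3905, -0.3074, 0.0929]
tool_rot: [3.14, 0.0, 1.282]
force: [-3.7, 0.6, 8.1]
grip_width: 0.0067
finger_force: 97.8
```

Request:
apply_moves(linear=[[0,0,0],[0,0,0],[0,0,0],[0,0,0],[0,0,0]], delta_rot=[[0,0,0],[0,0,0],[0,0,0],[0,0,0],[0,0,0]])

```text
clock: 15.03
position: [0.3906, -0.3074, 0.0929]
tool_rot: [3.14, 0.0, 1.282]
force: [-3.7, 0.9, 7.7]
grip_width: 0.0065
finger_force: 97.8
```

```bash
python3 plan.py .39 -.307 .3 73.4
```

```text
t 15.03 pos [ 0.3906 -0.3074  0.0929] rot deg [1.7992e+02 1.0000e-02 7.3450e+01] w 0.0065 F [-3.67  0.93  7.65] q [ 0.16  0.6   0.52  2.07 -0.53  0.6   0.77]
total [ 2.000e-03 -4.000e-03 -2.071e+00] n 3 per call [ 0.001 -0.001 -0.69 ]
rot share [0.0007 0.0001 0.0005]
```

Request:
apply_moves(linear=[[0,0,-0.03],[0,0,-0.08],[0,0,-0.15],[0,0,-0.25],[0,0,-0.35]], delta_rot=[[0,0,0],[0,0,0],[0,0,0],[0,0,0],[0,0,0]])

```text
clock: 15.45
position: [0.3903, -0.3072, 0.1279]
tool_rot: [3.142, 0.0, 1.281]
force: [-0.6, -0.2, -6.7]
grip_width: 0.0066
finger_force: 97.5
```

Request:
apply_moves(linear=[[0,0,-0.15],[0,0,-0.3],[0,0,-0.5],[0,0,-0.7],[0,0,-0.9]], delta_rot=[[0,0,0],[0,0,0],[0,0,0],[0,0,0],[0,0,0]])

```text
clock: 15.87
position: [0.39, -0.3071, 0.2186]
tool_rot: [3.141, 0.0, 1.281]
force: [0.2, 0.8, -5.3]
grip_width: 0.0067
finger_force: 97.7
```

Request:
apply_moves(linear=[[0,0,-0.2],[0,0,-0.4],[0,0,-0.6],[0,0,-0.75],[0,0,-0.85]], delta_rot=[[0,0,0],[0,0,0],[0,0,0],[0,0,0],[0,0,0]])

```text
clock: 16.28
position: [0.3902, -0.3074, 0.3041]
tool_rot: [3.14, -0.0, 1.281]
force: [-0.5, -0.7, -7.0]
grip_width: 0.0065
finger_force: 97.9
```

```bash
python3 plan.py .5972 .0045 .3 113.5
python3 - <<'E'
from h import *
import fit
im,d,W=grab('scene');im3,d,V=grab('side');im4,d,U=grab('wrist')
for n,a in(('scene',W),('side',V),('wrist',U)):
    P=a.reshape(-1,3);fit.P=P
    n2=np.hypot(P[:,0]-.3905,P[:,1]+.307)<.07
    for lo,hi in((.258,.276),(.31,.33)):
        if (n2&(P[:,2]>lo)&(P[:,2]<hi)).sum()>30: fit.rect(n2&(P[:,2]>lo)&(P[:,2]<hi),n+str(lo))
E
```

```text
t 16.28 pos [ 0.3902 -0.3074  0.3041] rot deg [179.89  -0.    73.4 ] w 0.0065 F [-0.5  -0.71 -6.96] q [-0.06  0.3   0.77  1.87 -0.24  1.07  0.52]
total [3.581 1.093 0.043] n 4 per call [0.895 0.273 0.011]
rot share [ 9.000e-04  3.000e-04 -3.342e-01]
scene0.258 128 c 411.9 -299.1 size 105 49 long-axis deg -73.4 zmed 267.4
scene0.31 53 c 400.5 -292.3 size 47 13 long-axis deg -86.3 zmed 322.1
side0.258 972 c 388.6 -309.6 size 99 58 long-axis deg 73.2 zmed 272.7
side0.31 251 c 387.3 -310.7 size 72 35 long-axis deg -82.4 zmed 322.1
wrist0.258 7930 c 393.4 -299.6 size 81 56 long-axis deg 73.6 zmed 273.1
wrist0.31 4112 c 393.7 -306.3 size 74 33 long-axis deg 89.7 zmed 325.3
```

Request:
apply_moves(linear=[[0.1,0.03,0],[0.25,0.08,0],[0.42,0.13,0],[0.6,0.19,0],[0.8,0.24,0]], delta_rot=[[0,0,0],[0,0,0],[0,0,0],[0,0,0],[0,0,0]])

```text
clock: 16.85
position: [0.4363, -0.2362, 0.3008]
tool_rot: [-3.14, 0.0, 1.281]
force: [1.2, -0.3, -7.1]
grip_width: 0.0069
finger_force: 97.8
```

Request:
apply_moves(linear=[[0.19,0.06,0],[0.38,0.12,0],[0.57,0.18,0],[0.76,0.24,0],[0.95,0.29,0]], delta_rot=[[0,0,0],[0,0,0],[0,0,0],[0,0,0],[0,0,0]])

```text
clock: 17.27
position: [0.4913, -0.153, 0.3007]
tool_rot: [-3.14, 0.0, 1.282]
force: [0.2, 1.4, -7.3]
grip_width: 0.0066
finger_force: 97.8
```

Request:
apply_moves(linear=[[0.19,0.06,0],[0.38,0.12,0],[0.57,0.18,0],[0.76,0.24,0],[0.95,0.29,0]], delta_rot=[[0,0,0],[0,0,0],[0,0,0],[0,0,0],[0,0,0]])

```text
clock: 17.68
position: [0.546, -0.0702, 0.3005]
tool_rot: [-3.14, 0.001, 1.282]
force: [0.2, -0.3, -7.2]
grip_width: 0.0068
finger_force: 97.8
```

Request:
apply_moves(linear=[[0.19,0.06,0],[0.38,0.12,0],[0.57,0.18,0],[0.74,0.23,0],[0.88,0.27,0]], delta_rot=[[0,0,-0.04],[0,0,-0.09],[0,0,-0.14],[0,0,-0.19],[0,0,-0.24]])

```text
clock: 18.1
position: [0.597, 0.007, 0.3002]
tool_rot: [-3.139, -0.001, 1.79]
force: [1.0, 0.0, -7.8]
grip_width: 0.0069
finger_force: 97.8
```

Request:
apply_moves(linear=[[0,0,0],[0,0,0],[0,0,0],[0,0,0],[0,0,0]], delta_rot=[[0,0,-0.04],[0,0,-0.07],[0,0,-0.09],[0,0,-0.095],[0,0,-0.095]])

```text
clock: 18.52
position: [0.5965, 0.0052, 0.3008]
tool_rot: [-3.14, -0.001, 1.983]
force: [0.6, -0.0, -7.1]
grip_width: 0.0066
finger_force: 97.8
```

```bash
python3 plan.py .5972 .0045 .22 113.5
```

```text
t 18.52 pos [0.5965 0.0052 0.3008] rot deg [-1.7991e+02 -3.0000e-02  1.1360e+02] w 0.0066 F [ 0.64 -0.03 -7.12] q [-0.44  0.45  0.48  1.61 -0.22  1.14  0.51]
total [-0.009  0.005  0.808] n 1 per call [-0.009  0.005  0.808]
rot share [-0.0008 -0.0003  0.0008]
```

Request:
apply_moves(linear=[[0,0,0.1],[0,0,0.3],[0,0,0.5],[0,0,0.65],[0,0,0.75]], delta_rot=[[0,0,0],[0,0,0],[0,0,0],[0,0,0],[0,0,0]])

```text
clock: 18.93
position: [0.596, 0.005, 0.2243]
tool_rot: [-3.139, -0.001, 1.982]
force: [-0.4, 0.5, -7.7]
grip_width: 0.0068
finger_force: 97.7
```

```bash
python3 plan.py .5972 .0045 .151 113.5
python3 - <<'E'
from h import *
import fit
im,d,W=grab('scene');im3,d,V=grab('side');im4,d,U=grab('wrist')
for n,i,a in(('scene',im,W),('side',im3,V),('both',np.vstack([im,im3]),np.vstack([W,V])),('wrist',im4,U)):
    P=a.reshape(-1,3);Q=i.reshape(-1,3).astype(int);fit.P=P;fit.Q=Q
    wood=(Q[:,0]-Q[:,2]>35)
    n2=(np.hypot(P[:,0]-.597,P[:,1]-.005)<.07)&~wood
    for k,m in(('block',n2&(P[:,2]>.188)&(P[:,2]<.200)),('rail',fit.reg(165,318,280,495,.118,.138)&wood),('all',fit.reg(165,318,280,495,.02,.2)&wood)):
        if m.sum()>30: fit.rect(m,n+' '+k)
save(np.hstack([cv2.resize(im[90:250,150:350],None,fx=2,fy=2),cv2.resize(im3[90:250,150:350],None,fx=2,fy=2)]),'pics/l2.png')
E
```

```text
t 18.93 pos [0.596  0.005  0.2243] rot deg [-1.7986e+02 -3.0000e-02  1.1356e+02] w 0.0068 F [-0.42  0.48 -7.66] q [-0.42  0.52  0.45  1.7  -0.26  0.98  0.54]
total [-0.01   0.011  0.733] n 1 per call [-0.01   0.011  0.733]
rot share [-0.0012 -0.0003  0.0005]
scene block 481 c 596.5 4.1 size 95 58 long-axis deg -66.2 zmed 196.8
scene rail 795 c 598.1 4.1 size 320 102 long-axis deg -66.4 zmed 131.8
scene all 4042 c 602.1 5.9 size 320 114 long-axis deg -66.6 zmed 80.5
side block 296 c 593.7 1.7 size 94 57 long-axis deg -67.8 zmed 191.4
side rail 653 c 597.1 4.5 size 320 105 long-axis deg -66.8 zmed 127.3
side all 3337 c 592.4 2.3 size 321 116 long-axis deg -66.8 zmed 77.0
both block 797 c 595.5 3.3 size 96 62 long-axis deg -66.2 zmed 195.4
both rail 1469 c 597.5 4.0 size 321 106 long-axis deg -66.8 zmed 129.0
both all 7651 c 596.1 4.7 size 323 126 long-axis deg -66.6 zmed 79.5
wrist block 7750 c 594.4 12.5 size 81 56 long-axis deg -66.4 zmed 194.7
wrist rail 6116 c 589.4 30.0 size 220 100 long-axis deg -66.6 zmed 130.7
wrist all 21678 c 594.3 22.8 size 268 107 long-axis deg -65.9 zmed 71.7
```

View pics/l2.png

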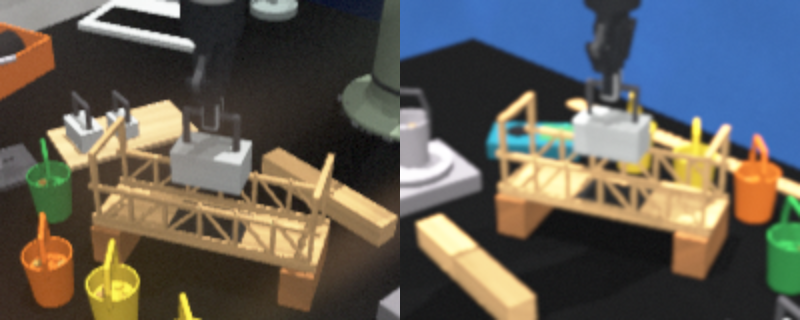

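Side half shows the block at (610,130), level between the trusses and aligned with the deck. Scene half shows the same at (210,160). It sits about 2.3 mm off across the deck by all cameras, so correct that and lower.

Request:
apply_moves(linear=[[0,0.012,0],[0,0.022,0.05],[0,0.022,0.15],[0,0.022,0.25],[0,0.022,0.35]], delta_rot=[[0,0,0],[0,0,0],[0,0,0],[0,0,0],[0,0,0]])

```text
clock: 19.5
position: [0.5988, 0.0058, 0.1907]
tool_rot: [-3.141, -0.0, 1.983]
force: [0.4, 0.3, -6.8]
grip_width: 0.0067
finger_force: 98.1
```

Request:
apply_moves(linear=[[0,0,0.07],[0,0,0.13],[0,0,0.18],[0,0,0.22],[0,0,0.25]], delta_rot=[[0,0,0],[0,0,0],[0,0,0],[0,0,0],[0,0,0]])

```text
clock: 19.92
position: [0.5989, 0.0057, 0.1664]
tool_rot: [-3.141, 0.0, 1.983]
force: [0.1, -0.0, -6.6]
grip_width: 0.0068
finger_force: 98.0
```

Request:
apply_moves(linear=[[0,0,0.02],[0,0,0.04],[0,0,0.06],[0,0,0.07],[0,0,0.07]], delta_rot=[[0,0,0],[0,0,0],[0,0,0],[0,0,0],[0,0,0]])

```text
clock: 20.33
position: [0.5989, 0.0058, 0.1597]
tool_rot: [-3.141, -0.0, 1.983]
force: [-0.4, -0.1, -6.7]
grip_width: 0.0064
finger_force: 98.0
```

```bash
python3 plan.py .598 .006 .151 113.5
```

```text
t 20.33 pos [0.5989 0.0058 0.1597] rot deg [-179.99   -0.    113.63] w 0.0064 F [-0.36 -0.06 -6.69] q [-0.39  0.6   0.41  1.75 -0.31  0.85  0.58]
total [ 0.006 -0.007  0.087] n 1 per call [ 0.006 -0.007  0.087]
rot share [-0.0001 -0.      0.001 ]
```

Request:
apply_moves(linear=[[0,0,0.01],[0,0,0.02],[0,0,0.03],[0,0,0.04],[0,0,0.04]], delta_rot=[[0,0,0],[0,0,0],[0,0,0],[0,0,0],[0,0,0]])

```text
clock: 20.75
position: [0.5988, 0.0058, 0.1556]
tool_rot: [-3.141, -0.0, 1.983]
force: [-0.0, 0.2, -7.0]
grip_width: 0.0065
finger_force: 98.0
```

Request:
apply_moves(linear=[[0,0,0.01],[0,0,0.02],[0,0,0.02],[0,0,0.02],[0,0,0.02]], delta_rot=[[0,0,0],[0,0,0],[0,0,0],[0,0,0],[0,0,0]])

```text
clock: 21.17
position: [0.5989, 0.0058, 0.1538]
tool_rot: [3.142, 0.0, 1.983]
force: [-0.6, 0.1, -7.1]
grip_width: 0.0064
finger_force: 98.0
```

Request:
apply_moves(linear=[[0,0,0.01],[0,0,0.01],[0,0,0.01],[0,0,0.01],[0,0,0.01]], delta_rot=[[0,0,0],[0,0,0],[0,0,0],[0,0,0],[0,0,0]])

```text
clock: 21.58
position: [0.599, 0.0057, 0.1528]
tool_rot: [3.142, 0.0, 1.983]
force: [0.1, 0.1, -6.3]
grip_width: 0.0065
finger_force: 98.0
```

Request:
apply_moves(linear=[[0,0,0.01],[0,0,0.01],[0,0,0.01],[0,0,0.01],[0,0,0.01]], delta_rot=[[0,0,0],[0,0,0],[0,0,0],[0,0,0],[0,0,0]])

```text
clock: 22.0
position: [0.5989, 0.0057, 0.1518]
tool_rot: [-3.142, 0.0, 1.983]
force: [0.1, -0.2, -6.6]
grip_width: 0.0067
finger_force: 98.0
```

Request:
apply_moves(linear=[[0,0,0.008],[0,0,0.008],[0,0,0.008],[0,0,0.008],[0,0,0.008]], delta_rot=[[0,0,0],[0,0,0],[0,0,0],[0,0,0],[0,0,0]])

```text
clock: 22.42
position: [0.5989, 0.0058, 0.151]
tool_rot: [-3.142, 0.0, 1.983]
force: [0.4, 0.2, -6.4]
grip_width: 0.0063
finger_force: 98.3
```

Request:
apply_moves(linear=[[0,0,0.008],[0,0,0.008],[0,0,0.008],[0,0,0.008],[0,0,0.008]], delta_rot=[[0,0,0],[0,0,0],[0,0,0],[0,0,0],[0,0,0]])

```text
clock: 22.83
position: [0.599, 0.0058, 0.1509]
tool_rot: [3.141, -0.0, 1.983]
force: [-4.3, 0.1, 6.3]
grip_width: 0.0064
finger_force: 99.6
```

Request:
apply_moves(linear=[[0,0,-0.004],[0,0,-0.004],[0,0,-0.004],[0,0,-0.004],[0,0,-0.004]], delta_rot=[[0,0,0],[0,0,0],[0,0,0],[0,0,0],[0,0,0]], gripper=0.2)

```text
clock: 23.25
position: [0.5991, 0.0057, 0.1507]
tool_rot: [3.141, 0.0, 1.983]
force: [-0.1, 0.0, 0.3]
grip_width: 0.0512
finger_force: 0.0
```

Request:
apply_moves(linear=[[0,0,0],[0,0,0],[0,0,0],[0,0,0],[0,0,0]], delta_rot=[[0,0,0],[0,0,0],[0,0,0],[0,0,0],[0,0,0]])

```text
clock: 23.67
position: [0.5989, 0.0057, 0.1506]
tool_rot: [-3.142, 0.0, 1.983]
force: [0.7, -0.5, 0.3]
grip_width: 0.0511
finger_force: 0.0
```

Request:
apply_moves(linear=[[0,0,-0.05],[0,0,-0.2],[0,0,-0.45],[0,0,-0.7],[0,0,-0.95]], delta_rot=[[0,0,0],[0,0,0],[0,0,0],[0,0,0],[0,0,0]])

```text
clock: 24.08
position: [0.5987, 0.0056, 0.2471]
tool_rot: [-3.141, 0.0, 1.983]
force: [0.3, -0.5, 0.9]
grip_width: 0.0513
finger_force: 0.0
```

```bash
python3 plan.py .598 .006 .151 113.5
python3 - <<'E'
from h import *
import fit
im,d,W=grab('scene');im3,d,V=grab('side');im4,d,U=grab('wrist')
for n,i,a in(('scene',im,W),('both',np.vstack([im,im3]),np.vstack([W,V])),('wrist',im4,U)):
    P=a.reshape(-1,3);Q=i.reshape(-1,3).astype(int);fit.P=P;fit.Q=Q
    wood=(Q[:,0]-Q[:,2]>35)
    n2=(np.hypot(P[:,0]-.597,P[:,1]-.005)<.06)&~wood
    for k,m in(('block',n2&(P[:,2]>.112)&(P[:,2]<.128)&(Q.min(1)>90)),('bar',n2&(P[:,2]>.158)&(P[:,2]<.18)),('rail',fit.reg(165,318,280,495,.118,.138)&wood),('all',fit.reg(165,318,280,495,.02,.2)&wood)):
        if m.sum()>30: fit.rect(m,n+' '+k)
save(np.hstack([cv2.resize(im[90:250,150:350],None,fx=2,fy=2),cv2.resize(im4,(400,320))]),'pics/l3.png')
E
```

```text
t 24.08 pos [0.5987 0.0056 0.2471] rot deg [-1.7998e+02  1.0000e-02  1.1361e+02] w 0.0513 F [ 0.34 -0.51  0.87] q [-0.42  0.5   0.46  1.67 -0.25  1.03  0.53]
total [ 0.007 -0.005  0.961] n 1 per call [ 0.007 -0.005  0.961]
rot share [-0.0001  0.0001  0.0009]
scene block 379 c 598.5 4.5 size 95 56 long-axis deg -66.0 zmed 123.8
scene bar 128 c 600.3 4.0 size 76 8 long-axis deg -65.2 zmed 174.1
scene rail 877 c 597.9 4.4 size 320 103 long-axis deg -66.5 zmed 131.8
scene all 3880 c 602.6 6.0 size 320 113 long-axis deg -66.6 zmed 81.5
both block 653 c 598.3 4.0 size 97 56 long-axis deg -67.0 zmed 122.9
both bar 209 c 597.0 3.5 size 78 15 long-axis deg -65.2 zmed 170.9
both rail 1664 c 596.7 4.6 size 321 108 long-axis deg -66.3 zmed 129.0
both all 7439 c 596.4 4.2 size 322 127 long-axis deg -66.7 zmed 81.3
wrist block 5135 c 600.4 6.1 size 96 56 long-axis deg -66.1 zmed 120.7
wrist bar 1299 c 599.9 7.0 size 76 10 long-axis deg -66.2 zmed 172.9
wrist rail 6022 c 603.4 -2.1 size 299 99 long-axis deg -66.6 zmed 130.7
wrist all 28143 c 600.9 3.3 size 314 100 long-axis deg -66.5 zmed 71.4
```

View pics/l3.png

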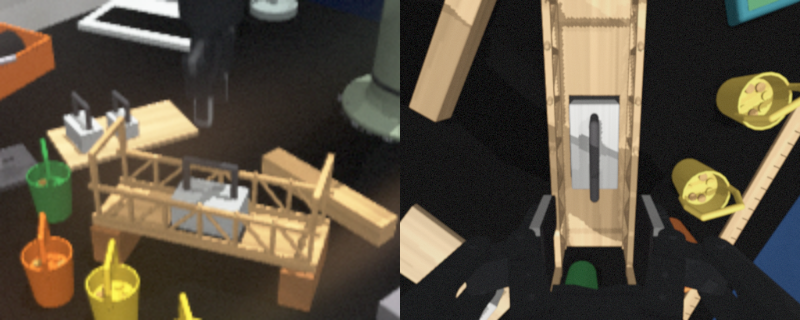

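Block is within about 2 mm of mid-span and 1° of the deck line; in the wrist half it sits squarely on the pad at (595,145), bridge unmoved and gripper clear above. One short hold to settle, then hand in.

Request:
apply_moves(linear=[[0,0,-0.1],[0,0,-0.2],[0,0,-0.3],[0,0,-0.3],[0,0,-0.3]], delta_rot=[[0,0,0],[0,0,0],[0,0,0],[0,0,0],[0,0,0]])

```text
clock: 24.65
position: [0.5991, 0.0058, 0.276]
tool_rot: [3.141, 0.0, 1.983]
force: [-0.6, -0.5, -0.5]
grip_width: 0.0514
finger_force: 0.0
```

```bash
python3 -c "
from workcell import workorder
print(workorder.job_done())"
```

```text
the job is handed in; nothing more can be done
None
```

The job is handed in at 24.7 s (no verdict was returned): by the cameras, the pail stands centred on the scale plate and the large block sits within about 2 mm of mid-span, in line with the deck to about 1°, with no measurable bridge shift.

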